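# Lay the control module on its back in the service cradle

### The job

The grey control module stands on end in the blue service cradle, with its back to the cradle's stop edge. With your fingers, tip it over that edge and ease it down so that it lands gently and lies flat on its back on the cradle's bed, display up, its foot end still at the stop; do not let it drop, and do not lift or carry it. Leave the bottle, the brass weight and the screwdriver alone.

Things in the scene. Friction and masses are not known exactly. Their poses are not given: they have to be found in the camera images.
- module: Grey box-shaped control module, 150 mm tall, 100 mm wide, 32 mm thick, 0.28 to 0.56 kg, loose, on end. Origin: centre of its foot face; z runs up to its top end, x points out of its plain back (at x = +16 mm), y across its width. The display (black window, red digits) is on the -x face. It must fall towards its +x. Past about 12 degrees of lean it falls by itself.
- heel (a point): Middle of the module's back lower edge (module x = +16 mm, y = 0, z = 0), about which it tips; as it goes over, this edge climbs the 6 mm stop and slips back some 5 to 20 mm, more if it is pushed back. Axes as the module's.
- cradle: Blue cradle, fixed to the desk, 110 mm wide (y). Origin on the desk under the stop edge; x points the way the module is to fall, z up. Rubber deck, where the module stands: x = -55 to 0 mm, top 44 mm above the desk. Bed, where it is to lie: x = 0 to 100 mm, top 50 mm above the desk. Beyond x = 100 mm the lying module overhangs 30 to 50 mm, with free space beneath for a finger.
- stop_edge (a point): Middle of the top of the stop edge (yellow line): cradle x = 0, y = 0, 50 mm above the desk. It is the 6 mm step up from deck to bed; the module's back stands against it (0 to 2 mm gap).
- cleaner: White bottle, 40 mm diameter, 100 mm tall, standing beside the cradle. Origin: centre of its underside. To be left alone.
- weight: Brass weight, 36 mm diameter, 56 mm tall, standing beside the cradle. Origin: centre of its underside. To be left alone.
- driver: Screwdriver, 160 mm long, lying beside the cradle along its own x. To be left alone.
Mind the look-alikes: they are no part of the job. Several things have the shape of the module; the one meant has the colours described above.

How it is judged:
By the outcome, as a careful person would: the job done as asked, in the order asked, and still so for the second after the job is handed in, with the robot touching nothing.
It also fails if it takes over 51 s, if anything falls off the work surface, if the arm or the gripper's body presses on something with over 40 N, if the wrist force passes 120 N, or if a joint passes its speed limit or range.

### The arm

A 7-joint arm with a two-finger parallel gripper is mounted at the origin on the work surface. World frame = base frame: x ahead of the robot, y to its left, z up, the work surface at z = 0. Lengths are in m, angles in degrees, forces in N, time in s.
With the tool pointing down it reaches from about 0.4 to 0.875 m from the base axis. Payload 6.5 kg.
Tool frame: the origin (TCP) lies at the very end of the fingers, on their centre line; the grasp point (between the pads) lies 19 mm behind it; x points along the fingers, z is the direction in which the jaws open and shut, and the axes are right-handed (so a half turn about x gives the same grasp; the last joint's range is limited). The gripper opens to 85 mm and grips with 20 to 120 N. Pads are 22 mm wide; open, the fingers measure 114 mm over their backs; the gripper's body (76 mm by 85 mm) begins 54 mm behind the grasp point. The pads swing forward as they close: fully open they stand 13 mm farther back than shut.
Start: joints at [-76.673, 30.733, -0.252, 88.115, 0.149, 61.152, -4.079], TCP at [0.191, 0.621, 0.204] pointing down, gripper open.
Joint ranges: [-154.64, 154.64], [-21.42, 123.67], [-72.66, 72.17], [13.99, 137.28], [-74.86, 254.86], [10.95, 109.41], [-158.01, 158.01]. Speed limits (degrees/s): [136.94, 136.94, 180, 180, 180, 180, 180].

### API

Orientations are given as [roll, pitch, yaw] about the fixed x, y, z axes, in that order (R = Rz(yaw) Ry(pitch) Rx(roll)).
In Python, from station import * gives the robot as it stands. The module is installed in compiled form; this text tells all that it offers.
- The arm moves only by the shell command python3 -m creep 'ROWS' [FORCE]. ROWS is JSON, a list of rows, each an object with "delta_pos": the shift along the world's x, y, z in m, a list of three; "yaw": the turn about the world's z in rad; "gripper": the finger opening in m, from 0 to 0.0854. In form: [{"delta_pos": [tx, ty, tz], "yaw": yaw, "gripper": gripper}, ...]. A call has exactly 5 rows; each row is the pose to reach, as a shift and turn from the pose measured when the call began; what a row does not reach only later rows make up. A row lasts 1/12 s, in which the tool goes at most 41.7 mm and 7.16 degrees, less where a joint would pass 70% of its speed; a pose out of reach is approached as far as the arm can. A call with a gripper value outside its range is refused whole. The fingers move at their own pace and stop on an object; FORCE is the grip in N (left out, the last holds). Time passes only in rows, so rows that repeat a pose let the fingers close, or fill a call up. It gives the time, the measured TCP pose, the force and the opening at its end, in the units of the state.
- read_state(): the state, without advancing time (a new reading comes with each control period).
- snapshot(name): name is "scene" or "top"; returns the picture (420x560x3 uint8, red, green, blue); there is no depth.
- camera_model(name): a dict with "mtx" (3x3 intrinsics, pixels), "distortion" ([k1, k2, p1, p2, k3] as OpenCV has them; the pictures are not rectified), "rvec" (rotation vector, rad) and "tvec" (3), from world to camera coordinates, as OpenCV has them. Camera axes: x right, y down, z forward; pixel columns grow to the right and rows downward; lengths in m; the calibration is good to about 2 mm. A picture is of the moment at which its call begins. camera_model takes no time and is no camera call.
- job_done(): hands the job in, once; it reports no verdict.
The state is a dict: "time": time; "joint_positions": joint angles; "dq": joint speeds; "joint_torque": joint torques, N m; "position": TCP position; "tool_rot": TCP orientation; "wrist_force": force on the tool from outside, world axes, zero at the start; "wrist_torque": the same for the moment, N m; "opening": opening from 0.0 (shut) to 1.0 (fully open).
Only numpy, scipy, OpenCV 4.12 (cv2) and the standard library are available. Lean on these libraries where they do the work, as an engineer would, in place of code of your own. Each camera call takes 0.05 s, during which the arm holds its last target. There are 200 camera calls.

## Working session

There is one attempt and no reset: what is moved stays moved. The work goes in short steps, Python scripts to look and compute and a shell command to move; the robot and the scene stay as the last step left them, time stands still between calls to the robot, and variables do not carry over. Pictures are saved under pics/ and viewed, about 8 in all and at most 12, crops included, and the job is handed in when it is done.

```bash
mkdir -p pics
python3 - <<'E'
from station import *
import cv2,numpy as np
s=read_state();print({k:np.round(v,3).tolist() for k,v in s.items()})
ims=[]
for n in("scene","top"):
    im=snapshot(n);cv2.imwrite(f"pics/{n}0.png",im[:,:,::-1]);
    c=camera_model(n);R=cv2.Rodrigues(np.array(c["rvec"]))[0];print(n,np.round(c["mtx"],1).tolist(),np.round(c["distortion"],3),"cam at",-R.T@np.array(c["tvec"]).ravel(),"fwd",R[2])
E
```

```text
{'time': 0.0, 'joint_positions': [-76.67, 30.778, -0.255, 88.169, 0.148, 61.153, -4.081], 'dq': [0.003, 0.006, 0.019, -0.018, -0.033, 0.043, 0.002], 'joint_torque': [0.0, -58.342, 1.048, -25.91, 0.012, 0.009, 0.0], 'position': [0.191, 0.621, 0.203], 'tool_rot': [-176.475, 89.9, -103.595], 'wrist_force': [0.078, 0.68, 0.99], 'wrist_torque': [0.016, 0.028, 0.018], 'opening': 1.001}
scene [[387.8, 0.0, 276.8], [0.0, 387.8, 204.8], [0.0, 0.0, 1.0]] [-0.092  0.     0.     0.     0.   ] cam at [1.16201075 0.1619041  0.46556051] fwd [-0.75388589 -0.39400766 -0.52575092]
top [[490.0, 0.0, 282.1], [0.0, 490.0, 209.0], [0.0, 0.0, 1.0]] [-0.026  0.     0.     0.     0.   ] cam at [ 0.44240449 -0.14694474  0.92005771] fwd [ 0.18508293  0.01041463 -0.98266772]
```

View pics/scene0.png

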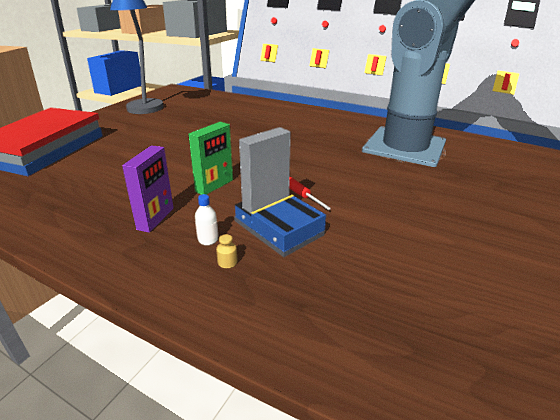

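View pics/top0.png

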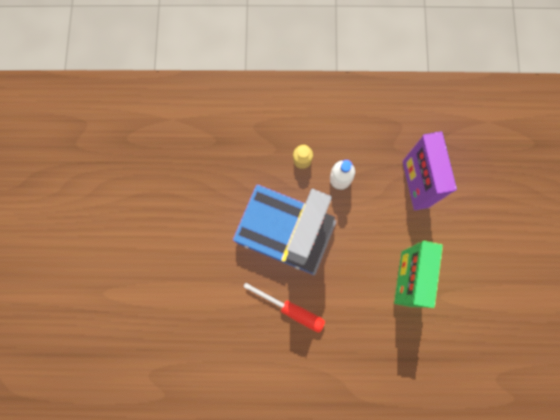

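The grey module, with its plain back towards the scene camera, is at scene (265,170) and top (310,228). It stands in the blue cradle behind the yellow stop line. The look-alikes are the purple one (scene 148,188; top 430,172) and the green one (scene 211,158; top 418,275). Only the grey one fits the description. I'll confirm it in one enlarged crop and measure.

```bash
cat > h.py <<'E'
import cv2,numpy as np
from station import *
def cam(n):
    c=camera_model(n);return np.array(c["mtx"]),np.array(c["distortion"]),np.array(c["rvec"]),np.array(c["tvec"]).ravel()
def ray(n,p):
    K,d,r,t=cam(n);R=cv2.Rodrigues(r)[0]
    u=cv2.undistortPoints(np.array(p,float).reshape(-1,1,2),K,d)[:,0]
    return -R.T@t,np.c_[u,np.ones(len(u))]@R
def plane(n,p,z):
    o,v=ray(n,p);return o+v*((z-o[2])/v[:,2])[:,None]
def two(ps,pt):
    o1,v1=ray("scene",ps);o2,v2=ray("top",pt);out=[]
    for a,b in zip(v1,v2):
        k=np.linalg.lstsq(np.c_[a,-b],o2-o1,rcond=None)[0];p,q=o1+a*k[0],o2+b*k[1];out.append([*(p+q)/2,np.linalg.norm(p-q)])
    return np.array(out)
def proj(n,P):
    K,d,r,t=cam(n);return cv2.projectPoints(np.array(P,float).reshape(-1,1,3),r,t,K,d)[0][:,0]
def st():
    s=read_state();print({k:np.round(s[k],3).tolist() for k in("time","joint_positions","position","tool_rot","wrist_force","opening")})
E
python3 - <<'E'
from h import *
S=cv2.imread("pics/scene0.png");T=cv2.imread("pics/top0.png")
f=5
a=cv2.resize(S[115:255,225:345][0:120],None,fx=3.3,fy=3.3,interpolation=3);b=cv2.resize(T[180:300,230:350],None,fx=3.3,fy=3.3,interpolation=3)
cv2.imwrite("pics/crop.png",np.hstack([a,b]))
for n,I in(("scene",S),("top",T)):
    h=cv2.cvtColor(I,cv2.COLOR_BGR2HSV)
    for nm,lo,hi in(("yellow",(22,120,120),(35,255,255)),("grey",(0,0,60),(180,40,215)),("blue",(100,120,40),(125,255,255)),("red",(0,200,120),(5,255,255))):
        m=cv2.inRange(h,lo,hi);cs=cv2.findContours(m,0,1)[0]
        for c in cs:
            x,y=c.reshape(-1,2).mean(0);A=cv2.contourArea(c)
            if A>12 and (220<x<345) and 110<y<335: print(n,nm,A,cv2.approxPolyDP(c,2,True).reshape(-1,2).tolist())
E
```

```text
scene yellow 153.0 [[220, 245], [217, 248], [222, 263], [220, 265], [226, 267], [223, 263], [225, 255], [233, 249]]
scene yellow 59.0 [[230, 237], [222, 236], [220, 241], [225, 243]]
scene yellow 45.0 [[293, 195], [251, 212]]
scene grey 236.0 [[234, 217], [237, 222], [283, 256], [323, 235], [324, 231], [283, 253]]
scene grey 3421.5 [[280, 127], [239, 140], [242, 208], [250, 213], [251, 210], [288, 194], [289, 131]]
scene blue 2207.5 [[325, 215], [294, 196], [292, 199], [320, 215], [315, 218], [285, 201], [265, 210], [293, 228], [286, 232], [259, 213], [249, 215], [235, 206], [236, 217], [283, 251], [323, 230]]
scene red 167.0 [[290, 177], [290, 187], [306, 197], [304, 193], [310, 192]]
top yellow 22.0 [[286, 249], [283, 260], [287, 254]]
top yellow 228.0 [[299, 146], [294, 151], [296, 161], [308, 161], [311, 151], [305, 145]]
top grey 252.5 [[241, 231], [243, 235], [282, 251], [287, 244], [282, 245], [245, 229]]
top grey 2506.0 [[258, 193], [256, 199], [295, 214], [295, 225], [298, 211], [305, 203], [307, 204], [288, 249], [288, 258], [283, 262], [291, 262], [293, 264], [290, 265], [302, 270], [302, 267], [313, 274], [335, 222], [325, 213], [331, 197], [312, 189], [299, 210]]
top grey 253.0 [[354, 169], [351, 176], [350, 171], [344, 173], [340, 168], [338, 176], [332, 171], [332, 184], [337, 188], [345, 187], [351, 180]]
top blue 1821.0 [[257, 187], [235, 240], [279, 259], [281, 253], [243, 238], [238, 232], [240, 227], [244, 226], [284, 243], [287, 240], [295, 217], [255, 201], [253, 197], [257, 190], [299, 207], [301, 204]]
```

View pics/crop.png

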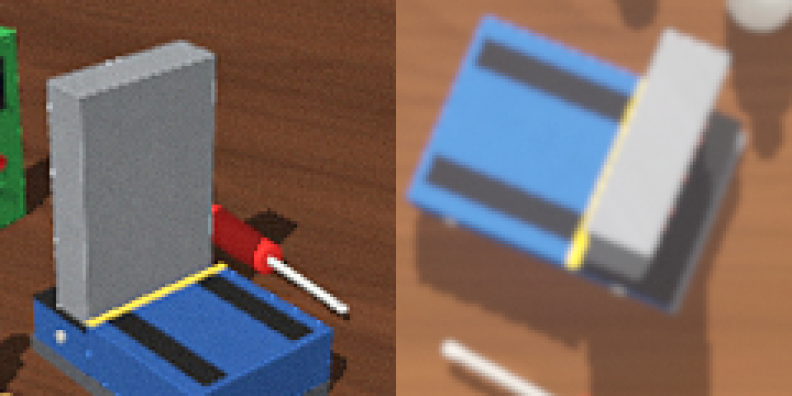

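The crop confirms it: the grey box with a plain back stands behind the yellow line, and the bed is on its back side. Scene top-back corners are (249,144) and (289,133). The yellow line ends at (252,213) and (293,196).

Run:
```python
from h import *
sc=lambda u,v:(225+u/3.3,115+v/3.3)
tp=lambda u,v:(230+(u-396)/3.3,180+v/3.3)
names=["modtopback L","modtopback R","yelL","yelR","bed far +x","bed far -x"]
s=[sc(80,97),sc(213,58),sc(88,324),sc(226,266),(283,251-16),(324,215)]
t=[tp(670,28),tp(588,233),tp(643,80),tp(574,266),tp(486,17),tp(408,198)]
r=two(s,t)
for n,x in zip(names,r):print(n,x.round(4))
P=plane("top",t[2:],.05);print(P.round(4));print("modtop z.194",plane("top",[tp(670,28),tp(588,233),tp(730,52),tp(652,258)],.194).round(4))
print("bedfar @.05 scene",plane("scene",[(325,215)],.05).round(4))
m=P[:2].mean(0);d=P[2:].mean(0)-m;yaw=np.degrees(np.arctan2(d[1],d[0]));print("stop",m,"fall dir deg",yaw,"len",np.linalg.norm(d),"edge len",np.linalg.norm(P[1]-P[0]))
print("cleaner/weight/driver",plane("top",[(343,178)],.05),plane("top",[(303,160)],.03),plane("top",[(246,286),(320,325)],.012))
```

```text
modtopback L [ 0.611  -0.1846  0.1922  0.0031]
modtopback R [ 0.5168 -0.1487  0.1891  0.0007]
yelL [ 6.158e-01 -1.791e-01  4.890e-02  6.000e-04]
yelR [ 0.5126 -0.14    0.047   0.0044]
bed far +x [ 6.506e-01 -9.200e-02  4.830e-02  5.000e-04]
bed far -x [ 0.5498 -0.0519  0.046   0.0013]
[[ 0.6154 -0.1788  0.05  ]
 [ 0.5132 -0.142   0.05  ]
 [ 0.6501 -0.0919  0.05  ]
 [ 0.5491 -0.0517  0.05  ]]
modtop z.194 [[ 0.6113 -0.1859  0.194 ]
 [ 0.5164 -0.149   0.194 ]
 [ 0.6003 -0.2134  0.194 ]
 [ 0.5055 -0.1778  0.194 ]]
bedfar @.05 scene [[ 0.555  -0.0487  0.05  ]]
stop [ 0.56434619 -0.16043019  0.05      ] fall dir deg 68.30579370007392 len 0.09535028930827127 edge len 0.10860650724341347
cleaner/weight/driver [[ 0.66501439 -0.24840854  0.05      ]] [[ 0.7043672  -0.17585132  0.03      ]] [[ 0.46908902 -0.07273754  0.012     ]
 [ 0.40080516 -0.20822319  0.012     ]]
```

Heights check out: 0.192 and 0.189 for the module top (nominal 0.194), 0.048 for the stop. The stop is at (0.564,-0.160) and the fall direction is about 69°. A vertical finger can't support the module near horizontal, so I'll first see how the arm behaves at its reach limit, in free space.

```bash
python3 -m creep '[{"delta_pos":[0.01,0.04,0.02],"yaw":0,"gripper":0.0},{"delta_pos":[0.02,0.08,0.03],"yaw":0,"gripper":0.0},{"delta_pos":[0.03,0.115,0.04],"yaw":0,"gripper":0.0},{"delta_pos":[0.04,0.15,0.05],"yaw":0,"gripper":0.0},{"delta_pos":[0.05,0.19,0.06],"yaw":0,"gripper":0.0}]'
python3 -m creep '[{"delta_pos":[0.01,0.04,0.0],"yaw":0,"gripper":0.0},{"delta_pos":[0.02,0.08,0.0],"yaw":0,"gripper":0.0},{"delta_pos":[0.03,0.115,0.0],"yaw":0,"gripper":0.0},{"delta_pos":[0.04,0.15,0.0],"yaw":0,"gripper":0.0},{"delta_pos":[0.05,0.19,0.0],"yaw":0,"gripper":0.0}]'
python3 -c "from h import *;st()"
```

```text
time: 0.52
position: [0.2403, 0.8057, 0.2625]
tool_rot: [-160.7, 89.9, -87.8]
wrist_force: [0.2, 2.6, 0.5]
opening: 0.298
time: 0.93
position: [0.2736, 0.8648, 0.2505]
tool_rot: [83.7, 87.9, 154.3]
wrist_force: [0.2, -1.2, 0.6]
opening: 0.001
{'time': 0.933, 'joint_positions': [-79.348, 68.064, 38.425, 17.036, -37.736, 98.127, 1.465], 'position': [0.274, 0.865, 0.25], 'tool_rot': [83.743, 87.912, 154.253], 'wrist_force': [0.159, -1.168, 0.64], 'opening': 0.001}
```

```bash
for i in 1 2 3; do python3 -m creep '[{"delta_pos":[0.01,0.04,0.0],"yaw":0,"gripper":0.0},{"delta_pos":[0.02,0.08,0.0],"yaw":0,"gripper":0.0},{"delta_pos":[0.03,0.115,0.0],"yaw":0,"gripper":0.0},{"delta_pos":[0.04,0.15,0.0],"yaw":0,"gripper":0.0},{"delta_pos":[0.05,0.19,0.0],"yaw":0,"gripper":0.0}]'|grep -E "pos|rot"; done
python3 -c "
from h import *;st()
from scipy.spatial.transform import Rotation as R
print(R.from_euler('xyz',read_state()['tool_rot'],degrees=True).as_matrix().round(3))"
```

```text
position: [0.2722, 0.8903, 0.2227]
tool_rot: [47.1, 86.8, 117.7]
position: [0.2726, 0.9111, 0.1968]
tool_rot: [28.8, 85.1, 99.3]
position: [0.2729, 0.9306, 0.1738]
tool_rot: [20.9, 83.1, 91.4]
{'time': 2.183, 'joint_positions': [-81.139, 77.734, 72.117, 14.055, -72.541, 91.33, 2.613], 'position': [0.273, 0.931, 0.174], 'tool_rot': [20.869, 83.099, 91.352], 'wrist_force': [-0.018, -0.1, 0.151], 'opening': -0.0}
[[-0.003 -0.942  0.334]
 [ 0.12   0.332  0.936]
 [-0.993  0.043  0.112]]
```

```bash
python3 -m creep '[{"delta_pos":[0.4,1.2,0.6],"yaw":0,"gripper":0.0},{"delta_pos":[0.4,1.2,0.6],"yaw":0,"gripper":0.0},{"delta_pos":[0.4,1.2,0.6],"yaw":0,"gripper":0.0},{"delta_pos":[0.4,1.2,0.6],"yaw":0,"gripper":0.0},{"delta_pos":[0.4,1.2,0.6],"yaw":0,"gripper":0.0}]'
python3 -c "
from h import *;st()
from scipy.spatial.transform import Rotation as R
print(R.from_euler('xyz',read_state()['tool_rot'],degrees=True).as_matrix().round(3))"
```

```text
time: 2.6
position: [0.2775, 0.9334, 0.2198]
tool_rot: [16.4, 81.0, 86.9]
wrist_force: [0.5, -0.4, -0.1]
opening: 0.002
{'time': 2.6, 'joint_positions': [-81.001, 74.972, 72.126, 14.036, -72.127, 91.824, 2.699], 'position': [0.277, 0.933, 0.22], 'tool_rot': [16.437, 80.969, 86.885], 'wrist_force': [0.484, -0.441, -0.123], 'opening': 0.002}
[[ 0.009 -0.943  0.334]
 [ 0.157  0.331  0.93 ]
 [-0.988  0.044  0.151]]
```

Each call against the reach limit adds about 2° of tool tilt, and the new tilt is kept. I'll build up more of it there, clear of everything.

```bash
for i in 1 2 3 4 5 6 7; do python3 -m creep '[{"delta_pos":[0.1,0.3,0.2],"yaw":0,"gripper":0.0},{"delta_pos":[0.1,0.3,0.2],"yaw":0,"gripper":0.0},{"delta_pos":[0.1,0.3,0.2],"yaw":0,"gripper":0.0},{"delta_pos":[0.1,0.3,0.2],"yaw":0,"gripper":0.0},{"delta_pos":[0.1,0.3,0.2],"yaw":0,"gripper":0.0}]'|grep -E "pos|rot"; done
python3 -c "
from h import *;st()
from scipy.spatial.transform import Rotation as R
print(R.from_euler('xyz',read_state()['tool_rot'],degrees=True).as_matrix().round(3))"
```

```text
position: [0.2798, 0.9331, 0.2695]
tool_rot: [13.8, 78.8, 84.2]
position: [0.2819, 0.9329, 0.3115]
tool_rot: [12.0, 76.7, 82.3]
position: [0.2838, 0.9335, 0.3474]
tool_rot: [10.7, 74.6, 81.0]
position: [0.2859, 0.9349, 0.3782]
tool_rot: [9.7, 72.4, 80.0]
position: [0.288, 0.9375, 0.4048]
tool_rot: [8.9, 70.3, 79.1]
position: [0.2903, 0.9411, 0.4281]
tool_rot: [8.3, 68.1, 78.5]
position: [0.2927, 0.9457, 0.4487]
tool_rot: [7.8, 65.9, 77.9]
{'time': 5.517, 'joint_positions': [-81.05, 61.739, 72.112, 14.049, -70.404, 89.532, 2.736], 'position': [0.293, 0.946, 0.449], 'tool_rot': [7.773, 65.923, 77.94], 'wrist_force': [-0.523, 0.135, -0.079], 'opening': -0.001}
[[ 0.085 -0.943  0.321]
 [ 0.399  0.328  0.856]
 [-0.913  0.055  0.404]]
```

```bash
for i in 1 2 3 4 5 6 7 8 9 10 11 12; do python3 -m creep '[{"delta_pos":[0.1,0.3,0.25],"yaw":0,"gripper":0.0},{"delta_pos":[0.1,0.3,0.25],"yaw":0,"gripper":0.0},{"delta_pos":[0.1,0.3,0.25],"yaw":0,"gripper":0.0},{"delta_pos":[0.1,0.3,0.25],"yaw":0,"gripper":0.0},{"delta_pos":[0.1,0.3,0.25],"yaw":0,"gripper":0.0}]'|grep -E "pos|rot"; done
python3 -c "
from h import *;st()
from scipy.spatial.transform import Rotation as R
print(R.from_euler('xyz',read_state()['tool_rot'],degrees=True).as_matrix().round(3))"
```

```text
position: [0.2927, 0.9436, 0.4821]
tool_rot: [7.3, 63.7, 77.5]
position: [0.2932, 0.9432, 0.5104]
tool_rot: [7.0, 61.6, 77.1]
position: [0.294, 0.944, 0.5354]
tool_rot: [6.7, 59.4, 76.7]
position: [0.2951, 0.9461, 0.5576]
tool_rot: [6.4, 57.2, 76.5]
position: [0.2966, 0.9492, 0.5775]
tool_rot: [6.2, 55.0, 76.2]
position: [0.2982, 0.9532, 0.5955]
tool_rot: [6.0, 52.9, 76.0]
position: [0.3001, 0.9578, 0.6121]
tool_rot: [5.9, 50.7, 75.8]
position: [0.3021, 0.963, 0.6276]
tool_rot: [5.7, 48.6, 75.6]
position: [0.3042, 0.9687, 0.6422]
tool_rot: [5.6, 46.4, 75.4]
position: [0.3064, 0.9746, 0.6561]
tool_rot: [5.5, 44.3, 75.2]
position: [0.3086, 0.9808, 0.6693]
tool_rot: [5.4, 42.2, 75.1]
position: [0.311, 0.987, 0.6822]
tool_rot: [5.3, 40.1, 75.0]
{'time': 10.517, 'joint_positions': [-81.805, 51.881, 72.112, 14.049, -70.07, 73.299, 2.663], 'position': [0.311, 0.987, 0.682], 'tool_rot': [5.308, 40.121, 74.953], 'wrist_force': [0.745, 0.153, 0.397], 'opening': 0.0}
[[ 0.199 -0.946  0.256]
 [ 0.738  0.316  0.596]
 [-0.644  0.071  0.761]]
```

Tilt is now 50°, with the jaws opening in the tilt plane. Next I'll swing to the module side, yawing to azimuth -111° so the fingers point against the fall direction. Then the open jaws can straddle the module's top end, with the lower finger beneath its back all the way down.

```bash
cat >> h.py <<'E'
from scipy.spatial.transform import Rotation as Ro
F=np.array([.358,.934,0]);G=np.array([-.934,.358,0]);STOP=np.array([.5645,-.1605,0])
def rep():
    s=read_state();M=Ro.from_euler('xyz',s['tool_rot'],degrees=True).as_matrix();x=M[:,0]
    p=np.array(s['position']);d=p-STOP
    print("t",round(s['time'],2),"p",p.round(4),"az",round(np.degrees(np.arctan2(x[1],x[0])),1),"dip",round(np.degrees(np.arcsin(-x[2])),1),"jaw z",M[:,2].round(2),"cradle xyz mm",(1000*np.array([d@F,d@G,p[2]])).round(1),"J",np.round(s['joint_positions'],0),"F",np.round(s['wrist_force'],1),"open",round(s['opening'],3))
E
for i in 1 2; do python3 -m creep '[{"delta_pos":[0.01,-0.038,-0.005],"yaw":-0.125,"gripper":0.062},{"delta_pos":[0.02,-0.076,-0.01],"yaw":-0.25,"gripper":0.062},{"delta_pos":[0.03,-0.114,-0.015],"yaw":-0.375,"gripper":0.062},{"delta_pos":[0.04,-0.152,-0.02],"yaw":-0.5,"gripper":0.062},{"delta_pos":[0.05,-0.19,-0.025],"yaw":-0.62,"gripper":0.062}]' >/dev/null; python3 -c "from h import *;rep()"; done
```

```text
t 10.93 p [0.3536 0.8194 0.6593] az 43.5 dip 40.2 jaw z [0.53 0.38 0.76] cradle xyz mm [839.7 547.8 659.3] J [-113.   36.   72.   57.  -24.   58.  -20.] F [ 0.6 -0.1  0.5] open 0.708
t 11.35 p [0.4028 0.6279 0.634 ] az 7.8 dip 40.2 jaw z [ 0.65 -0.01  0.76] cradle xyz mm [678.5 433.3 634. ] J [-122.   30.   71.   69.   12.   68.  -61.] F [-0.4 -0.2  0.5] open 0.727
```

```bash
for i in 1 2; do python3 -m creep '[{"delta_pos":[0.01,-0.038,-0.005],"yaw":-0.125,"gripper":0.062},{"delta_pos":[0.02,-0.076,-0.01],"yaw":-0.25,"gripper":0.062},{"delta_pos":[0.03,-0.114,-0.015],"yaw":-0.375,"gripper":0.062},{"delta_pos":[0.04,-0.152,-0.02],"yaw":-0.5,"gripper":0.062},{"delta_pos":[0.05,-0.19,-0.025],"yaw":-0.62,"gripper":0.062}]' >/dev/null; python3 -c "from h import *;rep()"; done
```

```text
t 11.77 p [0.452  0.437  0.6085] az -28.0 dip 40.3 jaw z [ 0.52 -0.38  0.76] cradle xyz mm [517.8 318.9 608.5] J [-116.   30.   71.   73.   21.   85.  -84.] F [ 1.   0.2 -0.6] open 0.725
t 12.18 p [0.5017 0.2463 0.5828] az -63.8 dip 40.3 jaw z [ 0.2  -0.62  0.76] cradle xyz mm [357.5 204.3 582.8] J [-97.  33.  71.  73.  19.  97. -96.] F [ 0.7  0.1 -0.5] open 0.725
```

```bash
python3 -m creep '[{"delta_pos":[0.006,-0.028,-0.028],"yaw":-0.12,"gripper":0.07},{"delta_pos":[0.012,-0.056,-0.056],"yaw":-0.24,"gripper":0.07},{"delta_pos":[0.018,-0.084,-0.084],"yaw":-0.36,"gripper":0.07},{"delta_pos":[0.024,-0.112,-0.112],"yaw":-0.48,"gripper":0.07},{"delta_pos":[0.03,-0.14,-0.14],"yaw":-0.6,"gripper":0.07}]' >/dev/null; python3 -m creep '[{"delta_pos":[0.006,-0.028,-0.028],"yaw":-0.05,"gripper":0.07},{"delta_pos":[0.012,-0.056,-0.056],"yaw":-0.1,"gripper":0.07},{"delta_pos":[0.018,-0.084,-0.084],"yaw":-0.15,"gripper":0.07},{"delta_pos":[0.024,-0.112,-0.112],"yaw":-0.2,"gripper":0.07},{"delta_pos":[0.03,-0.14,-0.14],"yaw":-0.22,"gripper":0.07}]' >/dev/null
python3 - <<'E'
from h import *;rep()
a=snapshot("scene");b=snapshot("top")
a=cv2.resize(a[20:320,130:430],None,fx=1.33,fy=1.33);b=cv2.resize(b[60:360,130:430],None,fx=1.33,fy=1.33)
cv2.imwrite("pics/p1.png",np.hstack([a,b])[:,:,::-1])
E
```

```text
t 13.02 p [ 0.5619 -0.0356  0.2994] az -111.2 dip 40.4 jaw z [-0.32 -0.57  0.76] cradle xyz mm [115.7  47.1 299.4] J [ -57.   54.   65.   84.   -1.   86. -113.] F [-0.3 -0.  -0.4] open 0.82
```

View pics/p1.png

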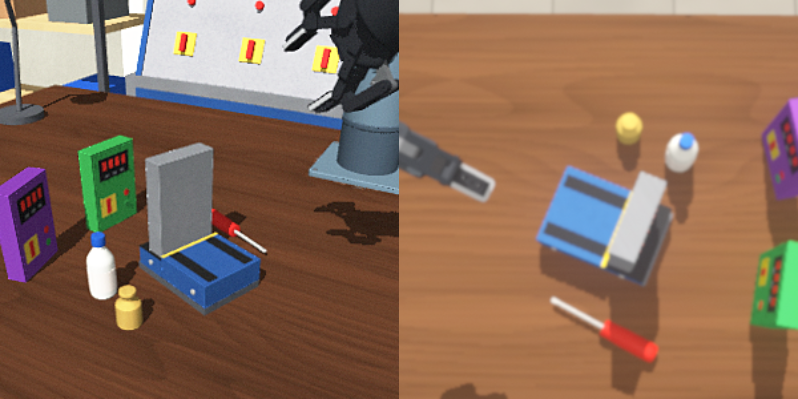

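View 4 shows the open jaws pointing at the module, up and to its fall side, with everything clear. Now the pre-pose above the module's top.

```bash
python3 -m creep '[{"delta_pos":[0.005,-0.021,-0.021],"yaw":0,"gripper":0.07},{"delta_pos":[0.01,-0.042,-0.042],"yaw":0,"gripper":0.07},{"delta_pos":[0.014,-0.062,-0.063],"yaw":0,"gripper":0.07},{"delta_pos":[0.019,-0.083,-0.084],"yaw":0,"gripper":0.07},{"delta_pos":[0.019,-0.083,-0.084],"yaw":0,"gripper":0.07}]' >/dev/null;python3 - <<'E'
from h import *;rep()
a=snapshot("scene");b=snapshot("top")
a=cv2.resize(a[80:230,220:370],None,fx=2.66,fy=2.66,interpolation=3);b=cv2.resize(b[160:310,200:350],None,fx=2.66,fy=2.66,interpolation=3)
cv2.imwrite("pics/p2.png",np.hstack([a,b])[:,:,::-1])
E
```

```text
t 13.53 p [ 0.5752 -0.1255  0.2108] az -112.3 dip 40.0 jaw z [-0.32 -0.56  0.76] cradle xyz mm [ 36.6   2.5 210.8] J [ -49.   60.   62.   88.   -3.   74. -112.] F [-1.4 -0.1 -0.3] open 0.821
```

View pics/p2.png

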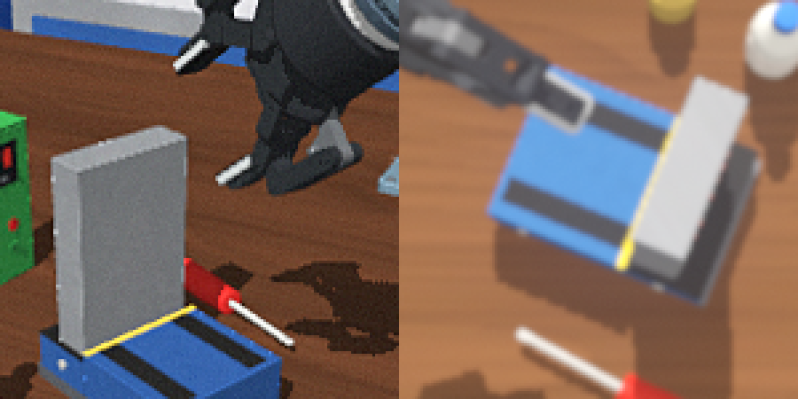

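Run:
```python
from h import *;rep()
r=two([(220+178/2.66,80+70/2.66)],[(200+(592-399)/2.66,160+112/2.66)])
print(r)
p=r[0,:3]-STOP;print("cradle",p@F,p@G,r[0,2])
s=read_state();M=Ro.from_euler('xyz',s['tool_rot'],degrees=True).as_matrix();T=np.array(s['position'])
P=[T,T+.035*M[:,2],T-.035*M[:,2]]
print(proj("scene",P).round(0).tolist(),proj("top",P).round(0).tolist(),M.round(2).tolist())
a=snapshot("scene");b=snapshot("top")
a=cv2.resize(a[80:230,220:370],None,fx=2.66,fy=2.66,interpolation=3);b=cv2.resize(b[160:310,200:350],None,fx=2.66,fy=2.66,interpolation=3)
cv2.imwrite("pics/p3.png",np.hstack([a,b])[:,:,::-1])
```

```text
t 13.63 p [ 0.5774 -0.1223  0.2136] az -111.9 dip 40.1 jaw z [-0.32 -0.56  0.76] cradle xyz mm [ 40.3   1.6 213.6] J [ -49.   60.   62.   88.   -3.   74. -112.] F [0.  0.1 0.7] open 0.814
[[ 0.57585285 -0.12646854  0.26123246  0.00067371]]
cradle 0.03584970876624421 0.0015796973272176659 0.2612324606736863
[[288.0, 133.0], [281.0, 115.0], [295.0, 151.0]] [[270.0, 208.0], [284.0, 212.0], [258.0, 204.0]] [[-0.29, 0.9, -0.32], [-0.71, -0.42, -0.56], [-0.64, 0.06, 0.76]]
```

View pics/p3.png

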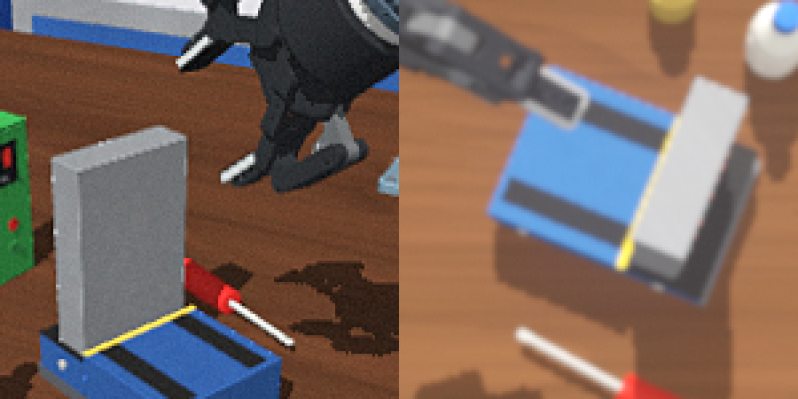

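View 6: the fingertips sit about 25 mm behind the TCP at this opening, with the upper tip at cradle (36,2,261). I'll allow for that and approach along the tool axis.

```bash
python3 -m creep '[{"delta_pos":[-0.005,-0.014,-0.013],"yaw":0.01,"gripper":0.07},{"delta_pos":[-0.01,-0.028,-0.027],"yaw":0.015,"gripper":0.07},{"delta_pos":[-0.015,-0.042,-0.04],"yaw":0.015,"gripper":0.07},{"delta_pos":[-0.02,-0.057,-0.054],"yaw":0.015,"gripper":0.07},{"delta_pos":[-0.02,-0.057,-0.054],"yaw":0.015,"gripper":0.07}]' 20 >/dev/null;python3 - <<'E'
from h import *;rep()
a=snapshot("scene");b=snapshot("top")
a=cv2.resize(a[100:220,220:340],None,fx=3.33,fy=3.33,interpolation=3);b=cv2.resize(b[170:290,240:360],None,fx=3.33,fy=3.33,interpolation=3)
cv2.imwrite("pics/p4.png",np.hstack([a,b])[:,:,::-1]);rep()
E
```

```text
t 14.15 p [ 0.5566 -0.1789  0.1596] az -111.0 dip 40.1 jaw z [-0.31 -0.57  0.76] cradle xyz mm [-20.    0.8 159.6] J [ -46.   62.   60.   94.   -4.   64. -111.] F [-1.4 -0.4 -0.3] open 0.817
t 14.25 p [ 0.5594 -0.1768  0.1611] az -110.7 dip 40.2 jaw z [-0.31 -0.57  0.76] cradle xyz mm [-17.1  -1.1 161.1] J [ -47.   62.   60.   94.   -4.   64. -111.] F [-0.2  0.7  0.1] open 0.821
```

View pics/p4.png

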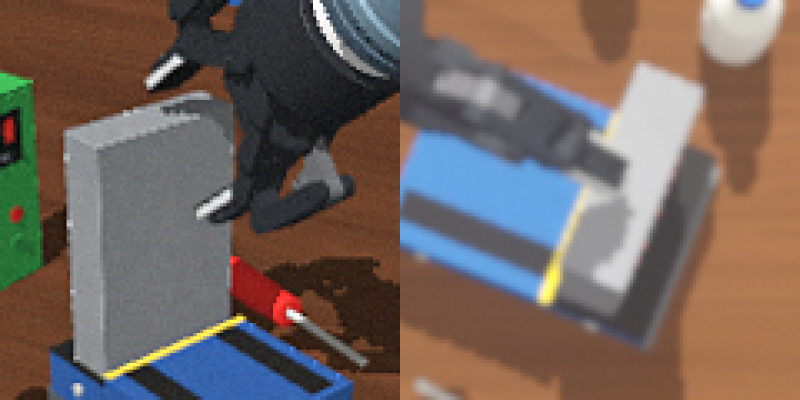

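Run:
```python
from h import *
r=two([(220+148/3.33,100+87/3.33)],[(240+217/3.33,170+180/3.33)])[0];p=r[:3]-STOP;print("upper",1000*p@F,1000*p@G,r[2:])
for q in[(148,87),(200,215)]:
    o,v=ray("scene",[(220+q[0]/3.33,100+q[1]/3.33)]);v=v[0]
    for g in(.011,0,-.011):
        P=o+v*((g-(o-STOP)@G)/(v@G));print(q,g,"f %.1f z %.1f"%(1000*(P-STOP)@F,1000*P[2]))
```

```text
upper -18.678028564702746 1.827973785461693 [0.20950753 0.00849588]
(148, 87) 0.011 f -36.5 z 202.8
(148, 87) 0 f -23.1 z 209.2
(148, 87) -0.011 f -9.7 z 215.6
(200, 215) 0.011 f 9.8 z 137.6
(200, 215) 0 f 22.0 z 145.6
(200, 215) -0.011 f 34.3 z 153.5
```

```bash
python3 -m creep '[{"delta_pos":[-0.002,-0.006,-0.005],"yaw":0,"gripper":0.07},{"delta_pos":[-0.004,-0.012,-0.011],"yaw":0,"gripper":0.07},{"delta_pos":[-0.006,-0.017,-0.016],"yaw":0,"gripper":0.07},{"delta_pos":[-0.008,-0.021,-0.021],"yaw":0,"gripper":0.07},{"delta_pos":[-0.008,-0.021,-0.021],"yaw":0,"gripper":0.07}]' 20 >/dev/null;python3 - <<'E'
from h import *;rep()
a=snapshot("scene");b=snapshot("top")
a=cv2.resize(a[100:220,220:340],None,fx=3.33,fy=3.33,interpolation=3);b=cv2.resize(b[170:290,240:360],None,fx=3.33,fy=3.33,interpolation=3)
cv2.imwrite("pics/p5.png",np.hstack([a,b])[:,:,::-1]);rep()
E
```

```text
t 14.67 p [ 0.5507 -0.2021  0.1442] az -110.7 dip 39.8 jaw z [-0.31 -0.56  0.77] cradle xyz mm [-43.8  -1.9 144.2] J [ -45.   63.   60.   96.   -4.   61. -111.] F [ 1.   0.1 15.6] open 0.818
t 14.77 p [ 0.5512 -0.2012  0.1442] az -110.6 dip 39.8 jaw z [-0.31 -0.57  0.76] cradle xyz mm [-42.8  -2.2 144.2] J [ -45.   63.   60.   96.   -4.   61. -111.] F [-1.7  1.2 14.3] open 0.821
```

View pics/p5.png

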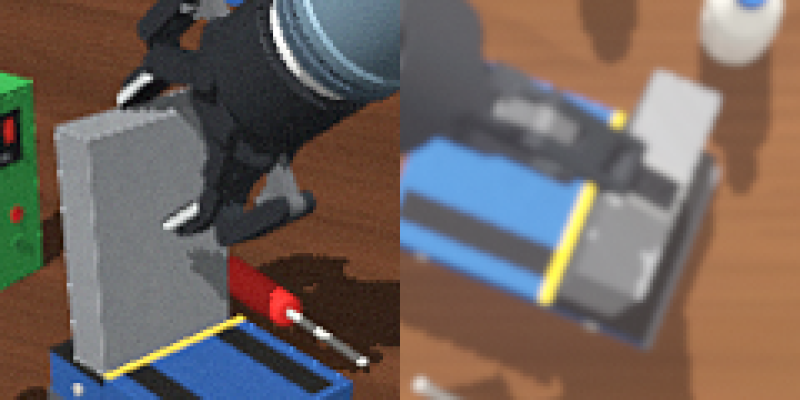

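View 8: the upper finger is resting on the top face with 15 N, and its friction has leaned the module slightly backward. I'll lift off at once so it can settle, and open a little more.

```bash
python3 -m creep '[{"delta_pos":[0,0,0.006],"yaw":0,"gripper":0.078},{"delta_pos":[0,0,0.012],"yaw":0,"gripper":0.078},{"delta_pos":[0,0,0.014],"yaw":0,"gripper":0.078},{"delta_pos":[0,0,0.014],"yaw":0,"gripper":0.078},{"delta_pos":[0,0,0.014],"yaw":0,"gripper":0.078}]' 20 >/dev/null;python3 - <<'E'
from h import *;rep()
a=snapshot("scene");b=snapshot("top")
a=cv2.resize(a[100:220,220:340],None,fx=3.33,fy=3.33,interpolation=3);b=cv2.resize(b[170:290,240:360],None,fx=3.33,fy=3.33,interpolation=3)
cv2.imwrite("pics/p6.png",np.hstack([a,b])[:,:,::-1]);rep()
E
```

```text
t 15.18 p [ 0.5512 -0.2008  0.1578] az -110.6 dip 39.9 jaw z [-0.31 -0.57  0.76] cradle xyz mm [-42.4  -2.  157.8] J [ -45.   62.   61.   96.   -3.   61. -110.] F [ 0.2 -0.2  0. ] open 0.913
t 15.28 p [ 0.5511 -0.2009  0.1577] az -110.7 dip 39.9 jaw z [-0.31 -0.57  0.76] cradle xyz mm [-42.5  -1.9 157.7] J [ -45.   62.   61.   96.   -3.   61. -110.] F [-0.  -0.4 -0.9] open 0.911
```

View pics/p6.png

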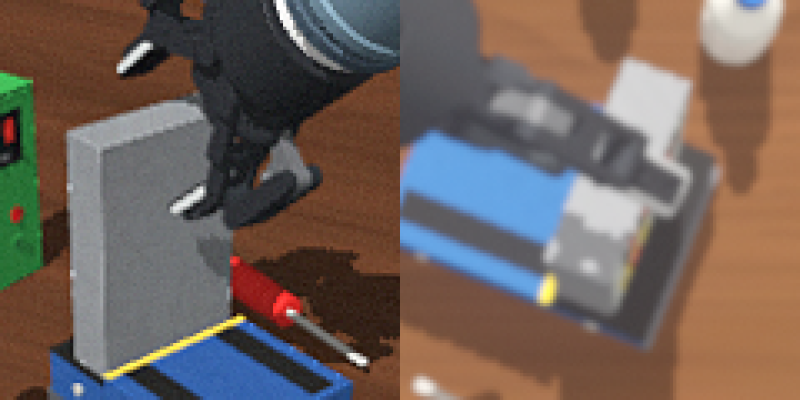

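View 9: the module is free and rocking slightly, and the upper tip is now beyond the display edge. I'll let it settle, then hook down behind the display.

```bash
python3 -m creep '[{"delta_pos":[0,0,0],"yaw":0,"gripper":0.078},{"delta_pos":[0,0,0],"yaw":0,"gripper":0.078},{"delta_pos":[0,0,0],"yaw":0,"gripper":0.078},{"delta_pos":[0,0,0],"yaw":0,"gripper":0.078},{"delta_pos":[0,0,-0.004],"yaw":0,"gripper":0.078}]' 20 >/dev/null;python3 -c "from h import *;rep()"
python3 -m creep '[{"delta_pos":[0,0,-0.004],"yaw":0,"gripper":0.078},{"delta_pos":[0,0,-0.008],"yaw":0,"gripper":0.078},{"delta_pos":[0,0,-0.013],"yaw":0,"gripper":0.078},{"delta_pos":[0,0,-0.018],"yaw":0,"gripper":0.078},{"delta_pos":[0,0,-0.018],"yaw":0,"gripper":0.078}]' 20 >/dev/null;python3 - <<'E'
from h import *;rep()
I=[snapshot("scene"),snapshot("top")]
for n,a in zip(("scene","top"),I): cv2.imwrite(f"pics/s_{n}.png",a[:,:,::-1])
a=cv2.resize(I[0][100:220,220:340],None,fx=3.33,fy=3.33,interpolation=3);b=cv2.resize(I[1][170:290,240:360],None,fx=3.33,fy=3.33,interpolation=3)
cv2.imwrite("pics/p7.png",np.hstack([a,b])[:,:,::-1])
E
```

```text
t 15.7 p [ 0.5514 -0.2011  0.1542] az -110.6 dip 39.9 jaw z [-0.31 -0.57  0.76] cradle xyz mm [-42.6  -2.3 154.2] J [ -45.   62.   60.   96.   -3.   61. -110.] F [0.5 0.1 0.6] open 0.913
t 16.12 p [ 0.551  -0.2011  0.1351] az -110.7 dip 39.8 jaw z [-0.31 -0.57  0.77] cradle xyz mm [-42.7  -1.9 135.1] J [ -45.   63.   59.   96.   -4.   60. -111.] F [ 0.3 -0.6  0.1] open 0.913
```

View pics/p7.png

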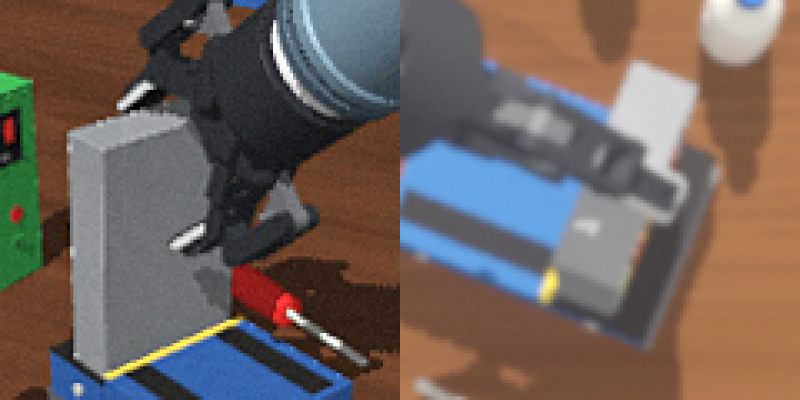

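View 10: the upper fingertip is down behind the display edge, the lower finger is in front of the back, and there is no contact force. Next a check of the tip offsets from that picture.

Run:
```python
from h import *;rep()
T=STOP+(-.0427)*F+(-.0019)*G+np.array([0,0,.1351])
for nm,q,c in(("upper",(118,105),-.013),("lower",(172,245),-.013)):
    o,v=ray("scene",[(220+q[0]/3.33,100+q[1]/3.33)]);v=v[0]
    for g in(c,c+.005):
        P=o+v*((g-(o-STOP)@G)/(v@G));D=P-T;f,z=1000*D@F,1000*D[2];print(nm,g,"f %.1f z %.1f"%(f,z),"back along tool %.1f, jaw %.1f"%(.766*f+.643*z,-.643*f+.766*z))
o,v=ray("top",[(240+288/3.33,170+190/3.33)]);P=o+v[0]*((.190-o[2])/v[0][2]);D=P-T;print("top upper f",1000*D@F,1000*D@G)
```

```text
t 16.22 p [ 0.5512 -0.2012  0.136 ] az -110.6 dip 39.8 jaw z [-0.31 -0.57  0.76] cradle xyz mm [-42.8  -2.2 136. ] J [ -45.   63.   59.   96.   -4.   60. -111.] F [-0.1 -0.7  0.1] open 0.909
upper -0.013 f 8.4 z 63.3 back along tool 47.1, jaw 43.1
upper -0.008 f 2.0 z 60.2 back along tool 40.2, jaw 44.8
lower -0.013 f 55.5 z -7.9 back along tool 37.4, jaw -41.7
lower -0.008 f 49.6 z -11.8 back along tool 30.4, jaw -41.0
top upper f -4.239733091716326 -3.6796690673940127
```

```bash
python3 -m creep '[{"delta_pos":[0,0.0005,0.002],"yaw":0,"gripper":0.074},{"delta_pos":[0,0.001,0.004],"yaw":0,"gripper":0.07},{"delta_pos":[0.001,0.002,0.006],"yaw":0,"gripper":0.066},{"delta_pos":[0.001,0.003,0.008],"yaw":0,"gripper":0.062},{"delta_pos":[0.001,0.003,0.009],"yaw":0,"gripper":0.06}]' 20 >/dev/null;python3 -c "from h import *;rep()"
```

```text
t 16.63 p [ 0.5519 -0.1988  0.1466] az -110.7 dip 39.8 jaw z [-0.31 -0.56  0.77] cradle xyz mm [-40.3  -2.  146.6] J [ -45.   63.   60.   96.   -4.   61. -111.] F [-1.8  0.1  3.7] open 0.705
```

```bash
python3 -m creep '[{"delta_pos":[0.001,0.002,0],"yaw":0,"gripper":0.059},{"delta_pos":[0.002,0.004,0],"yaw":0,"gripper":0.058},{"delta_pos":[0.003,0.007,0],"yaw":0,"gripper":0.057},{"delta_pos":[0.004,0.009,0],"yaw":0,"gripper":0.056},{"delta_pos":[0.004,0.011,0],"yaw":0,"gripper":0.055}]' 20 >/dev/null;python3 - <<'E'
from h import *;rep()
I=[snapshot("scene"),snapshot("top")]
for n,a in zip(("scene","top"),I): cv2.imwrite(f"pics/s2_{n}.png",a[:,:,::-1])
a=cv2.resize(I[0][100:220,220:340],None,fx=3.33,fy=3.33,interpolation=3);b=cv2.resize(I[1][170:290,240:360],None,fx=3.33,fy=3.33,interpolation=3)
cv2.imwrite("pics/p8.png",np.hstack([a,b])[:,:,::-1])
h=cv2.cvtColor(cv2.imread("pics/s2_scene.png"),cv2.COLOR_BGR2HSV)
# leftmost outline of the grey module in the scene view, rows 135..215
for r in(145,165,185,205):
    row=h[r,232:275];m=np.where((row[:,1]<50)&(row[:,2]>60))[0];print(r,232+m[:1])
E
```

```text
t 17.05 p [ 0.5553 -0.1897  0.1501] az -110.8 dip 39.5 jaw z [-0.31 -0.56  0.77] cradle xyz mm [-30.6  -1.9 150.1] J [ -46.   63.   60.   95.   -4.   62. -111.] F [-2.1 -0.  14.1] open 0.647
145 [244]
165 [243]
185 [243]
205 [242]
```

Run:
```python
from h import *
for f in("scene0","s_scene","s2_scene"):
    h=cv2.cvtColor(cv2.imread(f"pics/{f}.png"),cv2.COLOR_BGR2HSV);o=[]
    for r in(143,150,165,185,205):
        m=np.where((h[r,225:275,1]<50)&(h[r,225:275,2]>60))[0];o.append(225+m[0] if len(m) else None)
    col=[ (lambda m:100+m[0] if len(m) else None)(np.where((h[100:170,c,1]<50)&(h[100:170,c,2]>85))[0]) for c in(244,247,250,255)]
    print(f,o,col)
for th in(0,5,10,15):
    t=np.radians(th);H=STOP+[0,0,.044]-.001*F;u=np.sin(t)*F+np.array([0,0,np.cos(t)]);w=-np.cos(t)*F+np.array([0,0,np.sin(t)])
    print(th,proj("scene",[H+.15*u-.05*G,H+.15*u+.032*w-.05*G,H-.05*G,H+.032*w-.05*G]).round(1).tolist())
```

```text
scene0 [np.int64(239), np.int64(240), np.int64(240), np.int64(241), np.int64(242)] [np.int64(138), np.int64(136), np.int64(136), np.int64(134)]
s_scene [np.int64(240), np.int64(241), np.int64(241), np.int64(242), np.int64(242)] [np.int64(138), np.int64(137), np.int64(136), np.int64(131)]
s2_scene [np.int64(244), np.int64(244), np.int64(243), np.int64(243), np.int64(242)] [np.int64(140), np.int64(140), np.int64(139), np.int64(137)]
0 [[250.9, 143.8], [240.2, 138.7], [253.1, 214.1], [243.4, 207.6]]
5 [[255.5, 146.3], [244.5, 139.7], [253.1, 214.1], [243.4, 206.4]]
10 [[260.1, 149.5], [249.0, 141.2], [253.1, 214.1], [243.4, 205.4]]
15 [[264.8, 153.2], [253.6, 143.5], [253.1, 214.1], [243.6, 204.3]]
```

View pics/p8.png

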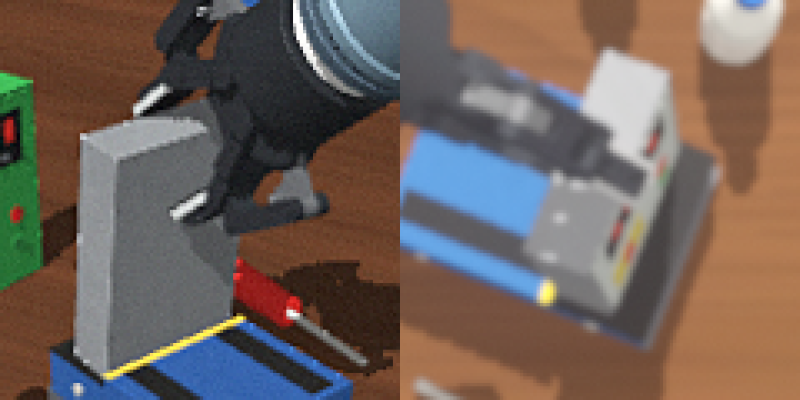

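View 11: the module leans about 5° forward between the fingers. The scene silhouette column tracks the lean (239 px at 0°, 244 px at 5°), so I'll use that from here.

```bash
cat >> h.py <<'E'
def lean():
    rep();a=snapshot("scene")[:,:,::-1];h=cv2.cvtColor(np.ascontiguousarray(a),cv2.COLOR_BGR2HSV)
    import time;cv2.imwrite("pics/l_%d.png"%(1000*read_state()['time']),a)
    # left edge of the grey side face (-y side of module), fitted below the top corner
    pts=[]
    for r in range(140,206):
        m=np.where((h[r,225:330,1]<50)&(h[r,225:330,2]>60))[0]
        if len(m) and m[0]<95: pts.append((r,225+m[0]))
    pts=np.array(pts);print("edge",pts[::8].tolist())
    o=[]
    for th in range(0,60,2):
        t=np.radians(th);c=.006/np.cos(t);u=np.sin(t)*F+np.array([0,0,np.cos(t)]);w=-np.cos(t)*F+np.array([0,0,np.sin(t)]);H=STOP+[0,0,.05]-c*u
        q=proj("scene",[H+.032*w-.05*G,H+.148*u+.032*w-.05*G]);(x0,y0),(x1,y1)=q
        s=pts[(pts[:,0]<y0-3)&(pts[:,0]>y1+2)]
        if len(s)>8:o.append((np.abs(s[:,1]-(x0+(s[:,0]-y0)*(x1-x0)/(y1-y0))).mean(),th))
    print("lean",sorted(o)[:2])
E
python3 -m creep '[{"delta_pos":[0.001,0.002,0.001],"yaw":0,"gripper":0.054},{"delta_pos":[0.002,0.004,0.002],"yaw":0,"gripper":0.053},{"delta_pos":[0.003,0.007,0.003],"yaw":0,"gripper":0.052},{"delta_pos":[0.004,0.01,0.004],"yaw":0,"gripper":0.051},{"delta_pos":[0.004,0.011,0.004],"yaw":0,"gripper":0.05}]' 20 >/dev/null;python3 -c "from h import *;lean()"
```

```text
t 17.57 p [ 0.5606 -0.1772  0.1535] az -110.6 dip 39.6 jaw z [-0.31 -0.56  0.77] cradle xyz mm [-17.   -2.3 153.5] J [ -47.   63.   60.   94.   -4.   64. -111.] F [ 1.1  0.6 -0. ] open 0.584
edge [[140, 257], [148, 249], [156, 248], [164, 247], [172, 246], [180, 246], [188, 244], [196, 243], [204, 242]]
lean [(np.float64(0.5993982801837177), 10), (np.float64(0.8608972933101443), 12)]
```

```bash
python3 -m creep '[{"delta_pos":[0.001,0.002,0],"yaw":0,"gripper":0.049},{"delta_pos":[0.002,0.004,0.001],"yaw":0,"gripper":0.048},{"delta_pos":[0.003,0.006,0.001],"yaw":0,"gripper":0.047},{"delta_pos":[0.004,0.008,0.001],"yaw":0,"gripper":0.046},{"delta_pos":[0.004,0.01,0.001],"yaw":0,"gripper":0.046}]' 20 >/dev/null;python3 -c "from h import *;lean()"
```

```text
t 18.03 p [ 0.5644 -0.1668  0.154 ] az -110.6 dip 39.6 jaw z [-0.31 -0.56  0.77] cradle xyz mm [ -5.9  -2.2 154. ] J [ -47.   63.   60.   93.   -4.   65. -112.] F [ 0.5 -0.6 -0.4] open 0.538
edge [[140, 269], [148, 253], [156, 252], [164, 250], [172, 249], [180, 247], [188, 246], [196, 244], [204, 242]]
lean [(np.float64(0.5292311557076893), 16), (np.float64(0.7445748198127627), 14)]
```

```bash
python3 -m creep '[{"delta_pos":[0.001,0.003,0],"yaw":0,"gripper":0.046},{"delta_pos":[0.003,0.007,-0.001],"yaw":0,"gripper":0.046},{"delta_pos":[0.004,0.01,-0.001],"yaw":0,"gripper":0.046},{"delta_pos":[0.005,0.014,-0.002],"yaw":0,"gripper":0.046},{"delta_pos":[0.006,0.017,-0.002],"yaw":0,"gripper":0.046}]' 20 >/dev/null;python3 -c "from h import *;lean()"
```

```text
t 18.5 p [ 0.5709 -0.1487  0.1516] az -110.6 dip 39.6 jaw z [-0.31 -0.56  0.77] cradle xyz mm [ 13.3  -1.7 151.6] J [ -48.   63.   60.   92.   -4.   67. -113.] F [ 0.8  0.5 -1.2] open 0.54
edge [[140, 276], [148, 272], [156, 261], [164, 257], [172, 254], [180, 251], [188, 248], [196, 245], [204, 244]]
lean [(np.float64(0.6997966224466103), 26), (np.float64(0.7136588012315043), 24)]
```

```bash
python3 -m creep '[{"delta_pos":[0.001,0.003,-0.001],"yaw":0,"gripper":0.046},{"delta_pos":[0.003,0.007,-0.002],"yaw":0,"gripper":0.046},{"delta_pos":[0.004,0.011,-0.003],"yaw":0,"gripper":0.046},{"delta_pos":[0.006,0.015,-0.004],"yaw":0,"gripper":0.046},{"delta_pos":[0.007,0.018,-0.005],"yaw":0,"gripper":0.046}]' 20 >/dev/null;python3 -c "from h import *;lean()"
```

```text
t 18.97 p [ 0.5787 -0.1294  0.1462] az -110.5 dip 39.7 jaw z [-0.31 -0.56  0.77] cradle xyz mm [ 34.1  -2.1 146.2] J [ -48.   64.   59.   90.   -5.   68. -114.] F [-0.6  0.8 -0.3] open 0.541
edge [[140, 291], [148, 283], [156, 283], [164, 269], [172, 263], [180, 257], [188, 252], [196, 246], [204, 245]]
lean [(np.float64(0.6630436808367408), 36), (np.float64(1.0486520373163644), 34)]
```

```bash
python3 -m creep '[{"delta_pos":[0.001,0.003,-0.002],"yaw":0,"gripper":0.046},{"delta_pos":[0.002,0.006,-0.004],"yaw":0,"gripper":0.046},{"delta_pos":[0.003,0.009,-0.006],"yaw":0,"gripper":0.046},{"delta_pos":[0.005,0.013,-0.008],"yaw":0,"gripper":0.046},{"delta_pos":[0.006,0.016,-0.01],"yaw":0,"gripper":0.046}]' 20 >/dev/null;python3 -c "from h import *;lean()"
```

```text
t 19.43 p [ 0.5852 -0.1122  0.1355] az -110.4 dip 39.7 jaw z [-0.31 -0.56  0.77] cradle xyz mm [ 52.5  -2.  135.5] J [ -49.   65.   58.   88.   -6.   70. -115.] F [ 0.6 -0.2 -1.9] open 0.54
edge [[143, 301], [152, 294], [160, 309], [168, 287], [176, 273], [184, 262], [192, 252], [200, 244]]
lean [(np.float64(1.0416545688536736), 46), (np.float64(1.4006064553352644), 44)]
```

```bash
python3 -m creep '[{"delta_pos":[0.001,0.003,-0.003],"yaw":0,"gripper":0.046},{"delta_pos":[0.002,0.005,-0.006],"yaw":0,"gripper":0.046},{"delta_pos":[0.003,0.008,-0.009],"yaw":0,"gripper":0.046},{"delta_pos":[0.004,0.01,-0.013],"yaw":0,"gripper":0.046},{"delta_pos":[0.005,0.012,-0.016],"yaw":0,"gripper":0.046}]' 20 >/dev/null;python3 -c "from h import *;lean()"
```

```text
t 19.9 p [ 0.5904 -0.0992  0.1183] az -110.4 dip 39.7 jaw z [-0.31 -0.56  0.77] cradle xyz mm [ 66.5  -2.2 118.3] J [ -49.   67.   57.   87.   -7.   70. -116.] F [-0.8 -0.2 -0.6] open 0.54
edge [[145, 308], [165, 297], [173, 309], [181, 289], [189, 267], [197, 245], [205, 247]]
lean [(np.float64(1.463899845681939), 54), (np.float64(3.9922813081692445), 56)]
```

```bash
python3 -m creep '[{"delta_pos":[0,0,-0.002],"yaw":0,"gripper":0.049},{"delta_pos":[0,0,-0.005],"yaw":0,"gripper":0.052},{"delta_pos":[0,0,-0.008],"yaw":0,"gripper":0.055},{"delta_pos":[0,0,-0.011],"yaw":0,"gripper":0.058},{"delta_pos":[0,0,-0.014],"yaw":0,"gripper":0.06}]' 20 >/dev/null;python3 -c "from h import *;lean()"
```

```text
t 20.37 p [ 0.5904 -0.0987  0.1033] az -110.4 dip 39.7 jaw z [-0.31 -0.57  0.77] cradle xyz mm [ 67.   -2.1 103.3] J [ -49.   68.   57.   87.   -7.   69. -116.] F [ 0.7  1.3 -0.4] open 0.702
edge [[141, 314], [165, 303], [173, 295], [185, 273], [193, 253], [201, 245]]
lean [(np.float64(2.7499993818652095), 52), (np.float64(2.768833191908302), 54)]
```

```bash
cat >> h.py <<'E'
def lean2(f=None):
    rep()
    if f is None:
        a=snapshot("scene")[:,:,::-1];f="pics/l_%d.png"%(1000*read_state()['time']);cv2.imwrite(f,a)
    h=cv2.cvtColor(cv2.imread(f),cv2.COLOR_BGR2HSV)
    # lower boundary of the side face = back edge line on the -y side: blue/black below grey -> use side-face mask (brighter grey) bottom & top per column
    for th in range(46,94,4):
        t=np.radians(th);c=min(.006/np.cos(t),.018);u=np.sin(t)*F+np.array([0,0,np.cos(t)]);w=-np.cos(t)*F+np.array([0,0,np.sin(t)]);H=STOP+[0,0,.05]-c*u
        q=proj("scene",[H-.05*G,H+.15*u-.05*G,H+.15*u+.032*w-.05*G,H+.032*w-.05*G]).astype(np.float32)
        m=np.zeros(h.shape[:2],np.uint8);cv2.fillPoly(m,[q.astype(int)],255)
        g=((h[:,:,1]<50)&(h[:,:,2]>60))
        print(th,q.round().astype(int).tolist(),"grey in quad %.2f"%g[m>0].mean())
E
python3 - <<'E'
from h import *
lean2("pics/l_20416.png") if __import__('os').path.exists("pics/l_20416.png") else print(sorted(__import__('glob').glob('pics/l_*')))
E
```

```text
t 20.42 p [ 0.5903 -0.0985  0.1027] az -110.4 dip 39.7 jaw z [-0.3  -0.57  0.77] cradle xyz mm [ 67.1  -1.9 102.7] J [ -49.   68.   57.   87.   -7.   69. -116.] F [ 0.2  1.  -2.2] open 0.7
46 [[251, 213], [289, 187], [281, 171], [244, 199]] grey in quad 0.62
50 [[251, 213], [292, 193], [284, 175], [244, 198]] grey in quad 0.76
54 [[251, 213], [294, 198], [286, 181], [245, 198]] grey in quad 0.89
58 [[250, 212], [295, 204], [289, 186], [245, 197]] grey in quad 0.95
62 [[250, 212], [297, 209], [291, 191], [245, 197]] grey in quad 1.00
66 [[249, 211], [298, 214], [293, 197], [245, 196]] grey in quad 0.93
70 [[248, 211], [298, 219], [294, 202], [244, 196]] grey in quad 0.81
74 [[248, 210], [298, 224], [296, 207], [245, 195]] grey in quad 0.67
78 [[248, 210], [299, 229], [297, 212], [245, 195]] grey in quad 0.54
82 [[248, 209], [300, 234], [299, 217], [246, 195]] grey in quad 0.43
86 [[248, 209], [300, 238], [300, 222], [247, 194]] grey in quad 0.37
90 [[248, 208], [300, 242], [300, 228], [247, 194]] grey in quad 0.33
```

The quad overlap gives 62° of lean, as planned. Continuing down.

```bash
python3 -m creep '[{"delta_pos":[0,0,-0.002],"yaw":0,"gripper":0.062},{"delta_pos":[0,-0.001,-0.005],"yaw":0,"gripper":0.064},{"delta_pos":[0,-0.001,-0.008],"yaw":0,"gripper":0.066},{"delta_pos":[0,-0.002,-0.011],"yaw":0,"gripper":0.068},{"delta_pos":[-0.001,-0.002,-0.014],"yaw":0,"gripper":0.07}]' 20 >/dev/null;python3 -c "from h import *;lean2()" | grep -E "t |0\.[89]|1\.0"
```

```text
t 20.83 p [ 0.5893 -0.1009  0.0884] az -110.4 dip 39.7 jaw z [-0.31 -0.57  0.77] cradle xyz mm [64.6 -1.8 88.4] J [ -48.   69.   56.   87.   -8.   68. -117.] F [0.8 0.1 0.1] open 0.818
54 [[251, 213], [294, 198], [286, 181], [245, 198]] grey in quad 0.84
58 [[250, 212], [295, 204], [289, 186], [245, 197]] grey in quad 0.88
62 [[250, 212], [297, 209], [291, 191], [245, 197]] grey in quad 0.94
66 [[249, 211], [298, 214], [293, 197], [245, 196]] grey in quad 0.96
70 [[248, 211], [298, 219], [294, 202], [244, 196]] grey in quad 1.00
74 [[248, 210], [298, 224], [296, 207], [245, 195]] grey in quad 0.92
78 [[248, 210], [299, 229], [297, 212], [245, 195]] grey in quad 0.81
```

```bash
python3 -m creep '[{"delta_pos":[0,0,-0.002],"yaw":0,"gripper":0.072},{"delta_pos":[0,0,-0.005],"yaw":0,"gripper":0.074},{"delta_pos":[0,0,-0.008],"yaw":0,"gripper":0.076},{"delta_pos":[0,0,-0.01],"yaw":0,"gripper":0.078},{"delta_pos":[0,0,-0.013],"yaw":0,"gripper":0.078}]' 20 >/dev/null;python3 -c "from h import *;lean2()" | grep -E "t |0\.[89]|1\.0"
```

```text
t 21.3 p [ 0.5889 -0.1006  0.0746] az -110.5 dip 39.7 jaw z [-0.3  -0.57  0.77] cradle xyz mm [64.7 -1.3 74.6] J [ -48.   70.   55.   87.   -8.   67. -117.] F [ 0.1  0.9 -1.8] open 0.914
54 [[251, 213], [294, 198], [286, 181], [245, 198]] grey in quad 0.85
58 [[250, 212], [295, 204], [289, 186], [245, 197]] grey in quad 0.82
62 [[250, 212], [297, 209], [291, 191], [245, 197]] grey in quad 0.90
66 [[249, 211], [298, 214], [293, 197], [245, 196]] grey in quad 0.92
70 [[248, 211], [298, 219], [294, 202], [244, 196]] grey in quad 0.95
74 [[248, 210], [298, 224], [296, 207], [245, 195]] grey in quad 0.98
78 [[248, 210], [299, 229], [297, 212], [245, 195]] grey in quad 1.00
82 [[248, 209], [300, 234], [299, 217], [246, 195]] grey in quad 0.92
```

```bash
python3 -m creep '[{"delta_pos":[0,0,-0.003],"yaw":0,"gripper":0.079},{"delta_pos":[0,0,-0.006],"yaw":0,"gripper":0.08},{"delta_pos":[0,0,-0.009],"yaw":0,"gripper":0.08},{"delta_pos":[0,0,-0.012],"yaw":0,"gripper":0.08},{"delta_pos":[0,0,-0.014],"yaw":0,"gripper":0.08}]' 20 >/dev/null;python3 -c "from h import *;lean2()" | grep -E "t |0\.[89]|1\.0"
```

```text
t 21.77 p [ 0.5886 -0.1003  0.0593] az -110.5 dip 39.7 jaw z [-0.3  -0.57  0.77] cradle xyz mm [64.9 -1.  59.3] J [ -48.   71.   55.   86.   -9.   67. -118.] F [ 0.3  1.5 -1.4] open 0.941
54 [[251, 213], [294, 198], [286, 181], [245, 198]] grey in quad 0.82
58 [[250, 212], [295, 204], [289, 186], [245, 197]] grey in quad 0.82
62 [[250, 212], [297, 209], [291, 191], [245, 197]] grey in quad 0.86
66 [[249, 211], [298, 214], [293, 197], [245, 196]] grey in quad 0.88
70 [[248, 211], [298, 219], [294, 202], [244, 196]] grey in quad 0.91
74 [[248, 210], [298, 224], [296, 207], [245, 195]] grey in quad 0.92
78 [[248, 210], [299, 229], [297, 212], [245, 195]] grey in quad 0.96
82 [[248, 209], [300, 234], [299, 217], [246, 195]] grey in quad 1.00
86 [[248, 209], [300, 238], [300, 222], [247, 194]] grey in quad 0.99
90 [[248, 208], [300, 242], [300, 228], [247, 194]] grey in quad 0.87
```

```bash
for i in 1 2; do python3 -m creep '[{"delta_pos":[0,0,-0.001],"yaw":0,"gripper":0.08},{"delta_pos":[0,0,-0.003],"yaw":0,"gripper":0.08},{"delta_pos":[0,0,-0.004],"yaw":0,"gripper":0.08},{"delta_pos":[0,0,-0.006],"yaw":0,"gripper":0.08},{"delta_pos":[0,0,-0.007],"yaw":0,"gripper":0.08}]' 20 >/dev/null;python3 -c "from h import *;lean2()" | grep -E "t |^8|^9"; done
```

```text
t 22.23 p [ 0.5884 -0.1002  0.0518] az -110.5 dip 39.7 jaw z [-0.3  -0.57  0.77] cradle xyz mm [64.9 -0.8 51.8] J [ -48.   72.   54.   86.   -9.   66. -118.] F [-0.   1.1 -0.9] open 0.936
82 [[248, 209], [300, 234], [299, 217], [246, 195]] grey in quad 0.98
86 [[248, 209], [300, 238], [300, 222], [247, 194]] grey in quad 1.00
90 [[248, 208], [300, 242], [300, 228], [247, 194]] grey in quad 0.98
t 22.7 p [ 0.5882 -0.1005  0.0446] az -110.6 dip 39.7 jaw z [-0.3  -0.57  0.77] cradle xyz mm [64.5 -0.6 44.6] J [ -47.   72.   54.   86.   -9.   66. -118.] F [0.  0.2 0.1] open 0.934
82 [[248, 209], [300, 234], [299, 217], [246, 195]] grey in quad 0.96
86 [[248, 209], [300, 238], [300, 222], [247, 194]] grey in quad 1.00
90 [[248, 208], [300, 242], [300, 228], [247, 194]] grey in quad 0.99
```

```bash
python3 -m creep '[{"delta_pos":[0,0,-0.001],"yaw":0,"gripper":0.08},{"delta_pos":[0,0,-0.002],"yaw":0,"gripper":0.08},{"delta_pos":[0,0.001,-0.003],"yaw":0,"gripper":0.08},{"delta_pos":[0.001,0.003,-0.004],"yaw":0,"gripper":0.08},{"delta_pos":[0.002,0.005,-0.005],"yaw":0,"gripper":0.08}]' 20 >/dev/null;python3 - <<'E'
from h import *;lean2()
a=snapshot("scene");b=snapshot("top")
a=cv2.resize(a[130:280,210:360],None,fx=2.66,fy=2.66,interpolation=3);b=cv2.resize(b[150:300,200:350],None,fx=2.66,fy=2.66,interpolation=3)
cv2.imwrite("pics/p9.png",np.hstack([a,b])[:,:,::-1])
E
```

```text
t 23.17 p [ 0.5902 -0.0952  0.0393] az -110.6 dip 39.7 jaw z [-0.3  -0.57  0.77] cradle xyz mm [70.2 -0.6 39.3] J [ -47.   73.   54.   86.  -10.   66. -119.] F [-0.6 -0.  -0.4] open 0.937
46 [[251, 213], [289, 187], [281, 171], [244, 199]] grey in quad 0.70
50 [[251, 213], [292, 193], [284, 175], [244, 198]] grey in quad 0.76
54 [[251, 213], [294, 198], [286, 181], [245, 198]] grey in quad 0.80
58 [[250, 212], [295, 204], [289, 186], [245, 197]] grey in quad 0.81
62 [[250, 212], [297, 209], [291, 191], [245, 197]] grey in quad 0.87
66 [[249, 211], [298, 214], [293, 197], [245, 196]] grey in quad 0.88
70 [[248, 211], [298, 219], [294, 202], [244, 196]] grey in quad 0.88
74 [[248, 210], [298, 224], [296, 207], [245, 195]] grey in quad 0.89
78 [[248, 210], [299, 229], [297, 212], [245, 195]] grey in quad 0.91
82 [[248, 209], [300, 234], [299, 217], [246, 195]] grey in quad 0.96
86 [[248, 209], [300, 238], [300, 222], [247, 194]] grey in quad 1.00
90 [[248, 208], [300, 242], [300, 228], [247, 194]] grey in quad 0.99
```

Run:
```python
from h import *;import glob
fs=sorted(glob.glob("pics/l_2*.png"))[-4:]
for f in fs:
    h=cv2.cvtColor(cv2.imread(f),cv2.COLOR_BGR2HSV);o=[]
    for c in(265,275,285,295,299):
        m=np.where((h[190:260,c,1]<50)&(h[190:260,c,2]>60))[0];o.append((190+m[0],190+m[-1]))
    print(f,[tuple(map(int,x)) for x in o])
```

```text
pics/l_21816.png [(190, 243), (191, 250), (196, 254), (192, 250), (190, 248)]
pics/l_22283.png [(190, 243), (191, 250), (197, 254), (190, 250), (191, 248)]
pics/l_22750.png [(190, 243), (191, 250), (197, 254), (191, 250), (190, 248)]
pics/l_23216.png [(190, 243), (191, 250), (197, 254), (194, 250), (190, 248)]
```

```bash
python3 -m creep '[{"delta_pos":[0.002,0.005,-0.001],"yaw":0,"gripper":0.08},{"delta_pos":[0.004,0.01,-0.002],"yaw":0,"gripper":0.08},{"delta_pos":[0.006,0.016,-0.002],"yaw":0,"gripper":0.08},{"delta_pos":[0.009,0.023,-0.002],"yaw":0,"gripper":0.08},{"delta_pos":[0.011,0.03,-0.002],"yaw":0,"gripper":0.08}]' 20 >/dev/null;python3 -c "from h import *;rep()"
```

```text
t 23.73 p [ 0.6019 -0.0641  0.0372] az -110.5 dip 39.7 jaw z [-0.3  -0.57  0.77] cradle xyz mm [103.4  -0.4  37.2] J [ -48.   74.   53.   82.  -10.   70. -120.] F [-0.3 -0.3  0.5] open 0.94
```

```bash
python3 -m creep '[{"delta_pos":[0.005,0.013,0],"yaw":0,"gripper":0.08},{"delta_pos":[0.01,0.027,0.008],"yaw":0,"gripper":0.08},{"delta_pos":[0.016,0.042,0.022],"yaw":0,"gripper":0.08},{"delta_pos":[0.022,0.058,0.04],"yaw":0,"gripper":0.08},{"delta_pos":[0.028,0.075,0.06],"yaw":0,"gripper":0.08}]' >/dev/null; python3 -m creep '[{"delta_pos":[0.005,0.013,0.02],"yaw":0,"gripper":0.08},{"delta_pos":[0.01,0.026,0.04],"yaw":0,"gripper":0.08},{"delta_pos":[0.015,0.04,0.06],"yaw":0,"gripper":0.08},{"delta_pos":[0.02,0.053,0.08],"yaw":0,"gripper":0.08},{"delta_pos":[0.02,0.053,0.08],"yaw":0,"gripper":0.08}]' >/dev/null
python3 - <<'E'
from h import *;rep()
a=snapshot("scene");b=snapshot("top")
cv2.imwrite("pics/fs.png",a[:,:,::-1]);cv2.imwrite("pics/ft.png",b[:,:,::-1])
a=cv2.resize(a[110:260,210:360],None,fx=2.66,fy=2.66,interpolation=3);b=cv2.resize(b[140:290,200:350],None,fx=2.66,fy=2.66,interpolation=3)
cv2.imwrite("pics/p10.png",np.hstack([a,b])[:,:,::-1])
E
```

```text
t 24.57 p [0.6527 0.0687 0.1814] az -110.0 dip 39.9 jaw z [-0.3  -0.57  0.76] cradle xyz mm [245.6  -0.4 181.4] J [ -51.   69.   56.   63.   -8.   93. -121.] F [1.  1.1 0.4] open 0.937
```

View pics/p10.png

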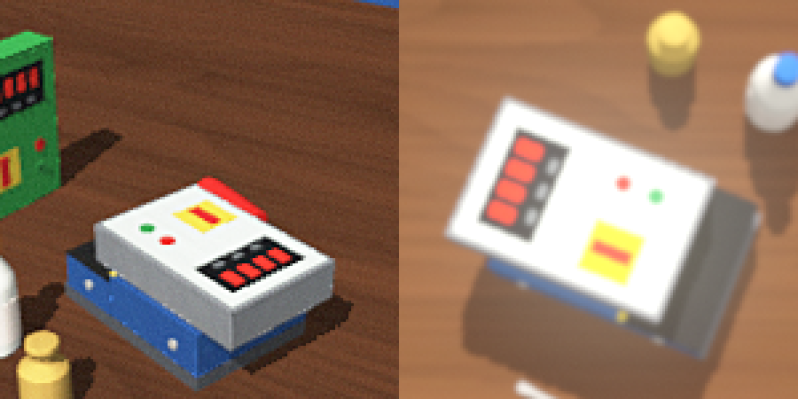

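Run:
```python
from h import *
P=plane("top",[(200+(u-399)/2.66,140+v/2.66) for u,v in((713,180),(660,322),(507,97),(447,235))],.082)
for p in P: print(p.round(3),"cradle",(1000*(p-STOP)@F).round(1),(1000*(p-STOP)@G).round(1))
r=two([(210+u/2.66,110+v/2.66) for u,v in((96,228),(232,308),(333,260))],[(200+(u-399)/2.66,140+v/2.66) for u,v in((713,180),(507,97),(447,235))]);print(r.round(4))
```

```text
[ 0.603 -0.201  0.082] cradle -23.6 -50.5
[ 0.51  -0.166  0.082] cradle -25.0 48.7
[ 0.658 -0.064  0.082] cradle 123.4 -52.8
[ 0.565 -0.028  0.082] cradle 124.3 47.0
[[ 0.6036 -0.2     0.077   0.0022]
 [ 0.6574 -0.0631  0.0824  0.0024]
 [ 0.5654 -0.0267  0.0791  0.001 ]]
```

View 12 shows the module flat on the bed with the display up. Its foot edge spans top crop (713,180) to (660,322), about 24 mm behind the stop line and square to it. The bottle, weight and screwdriver are where they were, and the arm is clear. Handing in.

```bash
python3 -c "
from h import *
print(job_done());rep()"
```

```text
the job is handed in; nothing more can be done
None
the job is handed in; nothing more can be done
```

The module now lies flat on its back on the cradle's bed, display up. I handed the job in at about 25 s of the 51 s allowed. One check came out slightly off: its foot end ended about 24 mm behind the stop line, a little more than the 5 to 20 mm of slip you described. I judged that still "at the stop" and left it, because nudging it risked the gripper touching the display.

**How it was done:** The moves only turn the tool about the vertical, and a vertical finger can't support the module near horizontal. I pressed the arm against its reach limit in free space until the tool had tilted 50°. I then straddled the module's top end, with one finger behind the display and one under the back. I tipped it over the stop and lowered it on the lower finger at about 15 to 45 mm/s, checking the lean in the camera from 0° down to flat. Then I backed the arm away.

**Last checks:**
- **Position:** the module is square to the cradle (sides at about ±50 mm). It overhangs the bed by about 24 mm, against the 30 to 50 mm described.
- **Flatness:** the top corners measured 77 to 82 mm high, against 82 mm expected. That is within about 5 mm, roughly what the cameras can resolve.
- **Other things:** the bottle and brass weight look unmoved in the last picture, though I did not re-measure them. Only the tip of the screwdriver showed in it.
- **Arm:** nothing was being touched at hand-in.

**What went wrong on the way:** my first attempt to hook the module put the finger on its top with about 15 N and rocked it back about 3°. I lifted off, it settled upright again, and I hooked it properly. While I was pulling it forward, the finger pressed up to 14 N again.

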